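Flip the stock tags of the vial bins

TASK

Each bin of sample vials on the stock board has a hinged two-faced tag in front of it, on the robot's side. With a fingertip, gently push the wrong tags over to their other side so that only the bins full of vials show green (the face turned up) and any bin that is not full shows red. Do not shift or pick up the bins or anything else standing around.

Things in the scene. Friction and masses are not known exactly. Their poses are not given: they have to be found in the camera images.
- pivot_a (a point): middle of the hinge line of status tag a, 35 mm above the table. x runs along the hinge, level, towards the bin the tag belongs to (bin centre 140 mm away); y to the robot's left within 15 degrees; z up. The tag is a flat plate 60 mm wide along x, 5 mm thick, reaching from 4 to 58 mm from the hinge, in a fixed grey stand: two posts 6 mm thick at x = -37 and 37 mm, tops 6 mm above the hinge.
- tag_a (a joint): lean of tag a: 0 upright; +0.75 rad (stop) leans to +y, green face up; -0.75 (stop) leans to -y, red face up. Swings freely: pushed past upright it falls to the other stop by its weight, short of upright it falls back. At a stop its free edge is 40 mm to the side of the hinge and 42 mm above it.
- pivot_b (a point): middle of the hinge line of status tag b, 35 mm above the table. x runs along the hinge, level, towards the bin the tag belongs to (bin centre 140 mm away); y to the robot's left within 15 degrees; z up. The tag is a flat plate 60 mm wide along x, 5 mm thick, reaching from 4 to 58 mm from the hinge, in a fixed grey stand: two posts 6 mm thick at x = -37 and 37 mm, tops 6 mm above the hinge.
- tag_b (a joint): lean of tag b: 0 upright; +0.75 rad (stop) leans to +y, green face up; -0.75 (stop) leans to -y, red face up. Swings freely: pushed past upright it falls to the other stop by its weight, short of upright it falls back. At a stop its free edge is 40 mm to the side of the hinge and 42 mm above it.
- pivot_c (a point): middle of the hinge line of status tag c, 35 mm above the table. x runs along the hinge, level, towards the bin the tag belongs to (bin centre 140 mm away); y to the robot's left within 15 degrees; z up. The tag is a flat plate 60 mm wide along x, 5 mm thick, reaching from 4 to 58 mm from the hinge, in a fixed grey stand: two posts 6 mm thick at x = -37 and 37 mm, tops 6 mm above the hinge.
- tag_c (a joint): lean of tag c: 0 upright; +0.75 rad (stop) leans to +y, green face up; -0.75 (stop) leans to -y, red face up. Swings freely: pushed past upright it falls to the other stop by its weight, short of upright it falls back. At a stop its free edge is 40 mm to the side of the hinge and 42 mm above it.
- pivot_d (a point): middle of the hinge line of status tag d, 35 mm above the table. x runs along the hinge, level, towards the bin the tag belongs to (bin centre 140 mm away); y to the robot's left within 15 degrees; z up. The tag is a flat plate 60 mm wide along x, 5 mm thick, reaching from 4 to 58 mm from the hinge, in a fixed grey stand: two posts 6 mm thick at x = -37 and 37 mm, tops 6 mm above the hinge.
- tag_d (a joint): lean of tag d: 0 upright; +0.75 rad (stop) leans to +y, green face up; -0.75 (stop) leans to -y, red face up. Swings freely: pushed past upright it falls to the other stop by its weight, short of upright it falls back. At a stop its free edge is 40 mm to the side of the hinge and 42 mm above it.
- bin_1: loose black open bin, 88 x 94 x 40 mm high, of clear sample vials with blue caps, FULL: nine vials, three rows of three. The vials stand 65 mm above its underside. Origin: centre of its underside, on the board 8 mm above the table; axes parallel to those of the pivots.
- bin_2: loose black open bin, 88 x 94 x 40 mm high, of clear sample vials with white caps, FULL: nine vials, three rows of three. The vials stand 65 mm above its underside. Origin: centre of its underside, on the board 8 mm above the table; axes parallel to those of the pivots.
- bin_3: loose black open bin, 88 x 94 x 40 mm high, of clear sample vials with yellow caps, FULL: nine vials, three rows of three. The vials stand 65 mm above its underside. Origin: centre of its underside, on the board 8 mm above the table; axes parallel to those of the pivots.
- bin_4: loose black open bin, 88 x 94 x 40 mm high, of clear sample vials with blue caps, NOT full: only two vials left in it. The vials stand 65 mm above its underside. Origin: centre of its underside, on the board 8 mm above the table; axes parallel to those of the pivots.
- board: flat white board fixed on the table, 250 x 580 mm, 8 mm thick, with four grey lanes 140 mm apart side by side; each lane carries one tag stand (nearer the robot) and one bin (farther). Origin: centre of its underside, x along the lanes away from the robot, y to the left.
- spare_vial: single loose vial with a white cap, 24 mm across, 60 mm high, standing on the board between the two middle bins. Not part of the work. Origin: centre of its underside.
- stopper: black rubber stopper, 30 mm across the top, 28 mm high, standing on the board between the two rightmost bins. Not part of the work. Origin: centre of its underside.
- flask: conical glass flask, 82 mm across the foot, 122 mm high, on the table left of the board. Not part of the work. Origin: centre of its underside.
- tape: roll of paper tape lying flat, 84 mm across, 19 mm high, on the table to the left. Not part of the work. Origin: centre of its underside.
- wash_bottle: white bottle with a green cap, 64 mm across, 150 mm high, on the table right of the board. Not part of the work. Origin: centre of its underside.
- pen_cup: green cup, 72 mm across the rim, 100 mm high, on the table to the far left. Not part of the work. Origin: centre of its underside.
- beaker: glass beaker, 72 mm across the rim, 85 mm high, on the table to the far right. Not part of the work. Origin: centre of its underside.
Things that resemble listed ones, but are neither listed nor needed, are in the scene too. Leave any orange look-alike of the bin_3 alone.

How it is judged:
By the outcome, as a careful person would: the job done as asked, in the order asked, and still so for the second after the job is handed in, with the robot touching nothing.
It also fails if it takes over 58 s, if anything falls off the work surface, if the arm or the gripper's body presses on something with over 40 N, if the wrist force passes 120 N, or if a joint passes its speed limit or range.

ROBOT

A 6-joint arm with a two-finger parallel gripper is mounted at the origin on the work surface. World frame = base frame: x ahead of the robot, y to its left, z up, the work surface at z = 0. Lengths are in m, angles in rad, forces in N, time in s.
With the tool pointing down it reaches from about 0.225 to 0.875 m from the base axis. Payload 3.4 kg.
Tool frame: the origin (TCP) lies between the finger pads; the fingertips stand 11 mm ahead of it and the grasp point (between the pads) lies 8 mm behind it; z points along the fingers, y is the direction in which the jaws open and shut (so a half turn about z gives the same grasp; the last joint's range is limited). The gripper opens to 85 mm and grips with 20 to 120 N. Pads are 22 mm wide; open, the fingers measure 114 mm over their backs; the gripper's body (76 mm by 85 mm) begins 54 mm behind the grasp point. The pads swing forward as they close: fully open they stand 13 mm farther back than shut.
Start: joints at [1.2, 0.276, 1.505, -0, 1.361, -0.121], TCP at [0.142, 0.557, 0.242] pointing down, gripper open.
Joint ranges: [-2.89, 2.89], [-0.75, 2.08], [0.22, 2.7], [-1.18, 4.32], [0.11, 2.71], [-2.7, 2.7]. Speed limits (rad/s): [2.57, 2.57, 3.14, 3.14, 3.14, 3.14].

INTERFACE

Orientations are given as a unit quaternion [w, x, y, z].
In Python, from rig import manip gives the robot as it stands. The module is installed in compiled form; this text tells all that it offers.
- The arm moves only by the tool move_arm, never from a script. Its argument "series" is a list that holds one entry, the list of rows, each a list of 7 numbers: the shift along the world's x, y, z in m, then the turn, a rotation vector about the world's x, y, z in rad, then the finger opening in m, from 0 to 0.0854. A call has 1 to 20 rows; each row shifts and turns the commanded pose from where the row before left it; what a row does not reach is not made up. A row lasts 1/12 s, in which the tool goes at most 41.7 mm and 7.16 degrees, less where a joint would pass 70% of its speed; a pose out of reach is approached as far as the arm can. A call with a gripper value outside its range is refused whole. The fingers move at their own pace and stop on an object; "newtons" is the grip in N (left out, the last holds). Time passes only in rows, so rows that do not move let the fingers close. It gives the time, the measured TCP pose, the force and the opening at its end, in the units of the state.
- manip.get_state(): the state, without advancing time (a new reading comes with each control period).
- manip.get_image(name): name is "side" or "top" or "wrist"; returns a dict with "color" (384x512x3 uint8, red, green, blue), "fx", "fy", "cx", "cy" (pixels), "R" (3x3) and "t" (3): a world point X has camera coordinates R X + t; the wrist camera has in their place "tool_from_camera" (4x4, takes a point from camera to tool coordinates, whose origin is the TCP and whose axes are the flange's). Camera axes: x right, y down, z forward; pixel columns grow to the right and rows downward; lengths in m; the calibration is good to about 2 mm. A picture is of the moment at which its call begins: read the wrist's pose just before it. There is no depth.
- manip.sign_off(): hands the job in, once; it reports no verdict.
The state is a dict: "clock": time; "qpos": joint angles; "qd": joint speeds; "effort": joint torques, N m; "position": TCP position; "ee_rot": TCP orientation; "contact_force": force on the tool from outside, world axes, zero at the start; "moment": the same for the moment, N m; "width": finger opening in m.
Only numpy, scipy, OpenCV 4.12 (cv2) and the standard library are available. Lean on these libraries where they do the work, as an engineer would, in place of code of your own. Each camera call takes 0.05 s, during which the arm holds its last target.

## Working session

There is one attempt and no reset: what is moved stays moved. The work goes in short steps, Python scripts to look and compute and a tool call to move; the robot and the scene stay as the last step left them, time stands still between calls to the robot, and variables do not carry over. Pictures are saved under pics/ and viewed, and the job is handed in when it is done.

Besides the shell and the picture viewer there is one more tool, called after ">>>" as name(argument=value, ...) on one line, values as JSON. move_arm: Moves the arm, as the interface text tells. Its arguments: {"type":"object","properties":{"series":{"type":"array"},"newtons":{"type":"number"}},"required":["series"]}

```bash
mkdir -p pics
python3 - <<'E'
from rig import manip
import cv2,pickle
s=manip.get_state();print(s)
for n in("top","side"):
    im=manip.get_image(n);pickle.dump(im,open(n+".pkl","wb"))
    print(n,im["fx"],im["fy"],im["cx"],im["cy"],im["R"],im["t"])
    cv2.imwrite(f"pics/{n}0.png",cv2.resize(im["color"][:,:,::-1],(800,600),interpolation=cv2.INTER_CUBIC))
E
```

```text
{'clock': 0.0, 'qpos': array([ 1.19999489e+00,  2.76592154e-01,  1.50617737e+00, -1.81437930e-05,
        1.36069258e+00, -1.21035418e-01]), 'qd': array([ 0.00128748,  0.00014008, -0.0026244 ,  0.00115897, -0.00017666,
       -0.00016081]), 'effort': array([ 6.79333498e-04, -4.16780126e+01, -2.45816678e+01,  2.29212924e-05,
        1.08790083e-02,  2.13422555e-05]), 'position': array([0.14196485, 0.55665319, 0.24142369]), 'ee_rot': array([-2.18952638e-04,  1.24556716e-01,  9.92212049e-01, -9.08763230e-04]), 'contact_force': array([-0.09326636,  0.81875226, -0.04991543]), 'moment': array([-0.01455577,  0.0115885 ,  0.04174932]), 'width': 0.08518709405543903}
top 419.9941924121255 419.9941924121255 252.04078450174094 189.81221699712424 [[-0.01259386 -0.99988336 -0.00864095]
 [-0.99134242  0.01361488 -0.13059418]
 [ 0.13069659  0.00692146 -0.99139825]] [0.00853512 0.55982682 1.3150475 ]
side 394.43970398321846 394.43970398321846 250.6633776387897 182.17364550986235 [[ 0.90618434 -0.42288077  0.00134273]
 [-0.20372531 -0.43933769 -0.87491622]
 [ 0.37057516  0.79256183 -0.48427245]] [-0.48815185  0.17187816  1.25391318]
```

View pics/top0.png

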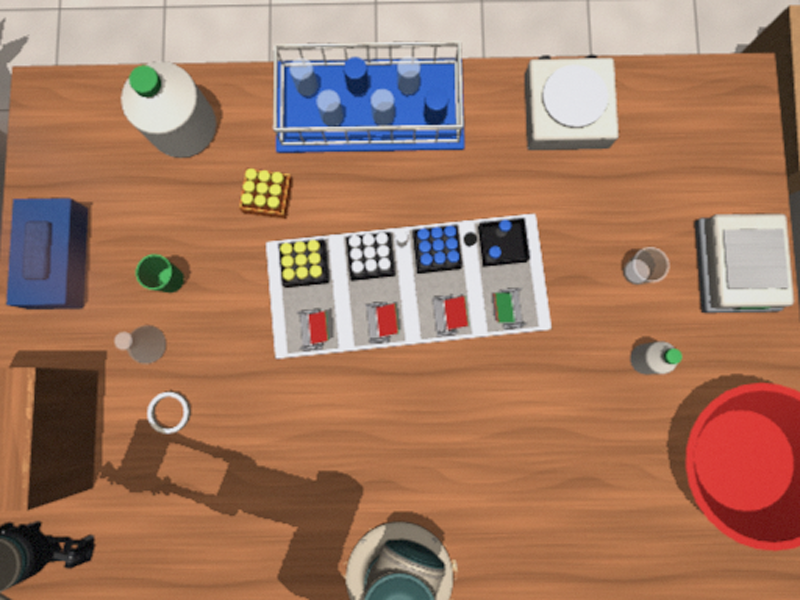

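View pics/side0.png

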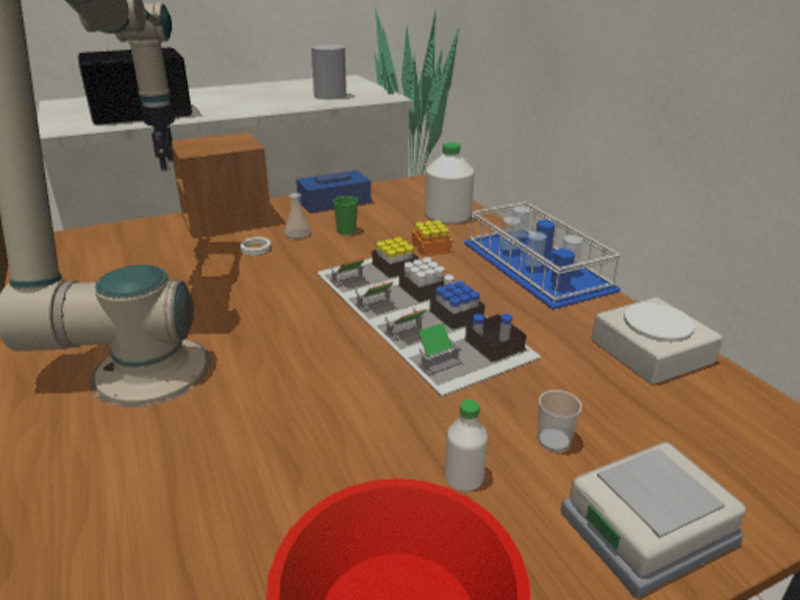

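```bash
cat > h.py <<'E'
import numpy as np
def ray(im,u,v,z):
    d=im["R"].T@np.array([(u-im["cx"])/im["fx"],(v-im["cy"])/im["fy"],1]);c=-im["R"].T@im["t"]
    return c+d*(z-c[2])/d[2]
E
python3 - <<'E'
import pickle,cv2,numpy as np
from h import ray
im=pickle.load(open("top.pkl","rb"));c=im["color"]
cv2.imwrite("pics/crop0.png",cv2.resize(c[130:235,165:360,::-1],(780,420),interpolation=cv2.INTER_CUBIC))
hsv=cv2.cvtColor(c,cv2.COLOR_RGB2HSV);H,S,V=cv2.split(hsv)
red=(((H<6)|(H>174))&(S>160)&(V>90)); gr=((H>45)&(H<85)&(S>120))
roi=np.zeros_like(red);roi[175:230,175:350]=1
# board corners -> yaw
w=((S<90)&(V>70)).astype(np.uint8); 
for nm,m in(("red",red),("green",gr)):
    n,l,st,ce=cv2.connectedComponentsWithStats((m&roi).astype(np.uint8))
    for i in range(1,n):
        if st[i,4]<30: continue
        pts=np.argwhere(l==i)[:,::-1].astype(np.float32)
        r=cv2.minAreaRect(pts)
        print(nm,ce[i],st[i,4],r[2],ray(im,*ce[i],0.060).round(4), [ray(im,*p,0.06)[:2].round(3).tolist() for p in cv2.boxPoints(r)])
for u,v in((267,241),(535,214),(551,328),(276,357)): print(u,v,ray(im,u*.64,v*.64,.008).round(4))
E
```

```text
red [291.33039648 199.66960352] 227 81.8698959350586 [ 0.5238 -0.1224  0.06  ] [[0.551, -0.1], [0.556, -0.138], [0.497, -0.144], [0.493, -0.106]]
red [247.3248731  204.60913706] 197 82.87498474121094 [0.51   0.0164 0.06  ] [[0.538, 0.037], [0.542, 0.003], [0.484, -0.003], [0.48, 0.03]]
red [203.02840909 209.21022727] 176 84.80557250976562 [0.4974 0.156  0.06  ] [[0.525, 0.174], [0.527, 0.143], [0.469, 0.138], [0.467, 0.168]]
green [322.58064516 196.47096774] 155 90.0 [ 0.5326 -0.221   0.06  ] [[0.56, -0.208], [0.559, -0.236], [0.505, -0.234], [0.506, -0.206]]
267 241 [0.6869 0.2701 0.008 ]
535 214 [ 0.7374 -0.3024  0.008 ]
551 328 [ 0.4931 -0.3258  0.008 ]
276 357 [0.4402 0.2483 0.008 ]
```

View pics/crop0.png

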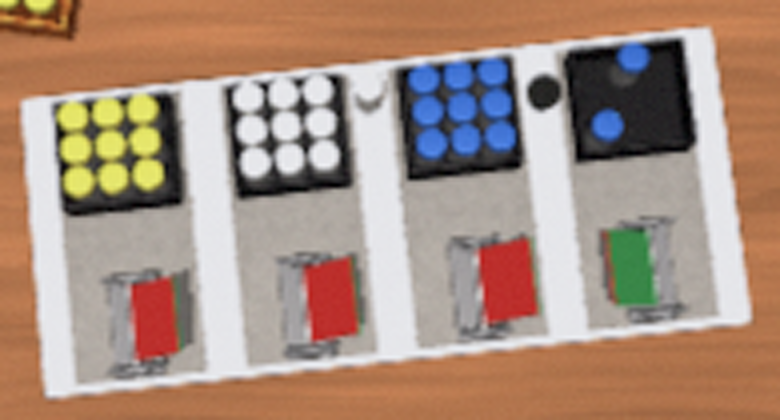

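All four tags are wrong. The nine-vial bins (yellow, white, blue) show red, leaning right, and the two-vial bin shows green, leaning left. The orange bin at px (265,192) is the look-alike and is not involved. The board measures 248 x 575 mm with a yaw of about 5°, and the tag spacing is about 140 mm, so both match the description.

First I move above the gap to the right of the yellow lane's tag with the fingers shut.

>>> move_arm(series=[[[0.018,-0.0224,0,0,0,0.017,0],[0.018,-0.0224,0,0,0,0.017,0],[0.018,-0.0224,0,0,0,0.017,0],[0.018,-0.0224,0,0,0,0.017,0],[0.018,-0.0224,0,0,0,0.017,0],[0.018,-0.0224,0,0,0,0.017,0],[0.018,-0.0224,0,0,0,0.017,0],[0.018,-0.0224,0,0,0,0.017,0],[0.018,-0.0224,0,0,0,0.017,0],[0.018,-0.0224,0,0,0,0.017,0],[0.018,-0.0224,0,0,0,0.017,0],[0.018,-0.0224,0,0,0,0.017,0],[0.018,-0.0224,0,0,0,0.017,0],[0.018,-0.0224,0,0,0,0.017,0],[0.018,-0.0224,0,0,0,0.017,0],[0.018,-0.0224,0,0,0,0.017,0],[0.018,-0.0224,0,0,0,0.017,0],[0.018,-0.0224,0,0,0,0.017,0],[0.018,-0.0224,0,0,0,0.017,0],[0.018,-0.0224,0,0,0,0.017,0]]])

```text
clock: 1.77
position: [0.5026, 0.1079, 0.242]
ee_rot: [-0.0, -0.045, 0.999, 0.0]
contact_force: [-0.3, 0.0, 0.2]
width: -0.0
```

>>> move_arm(series=[[[0,0,0,0,0,0,0],[0,0,0,0,0,0,0],[0,0,0,0,0,0,0]]])

```text
clock: 2.02
position: [0.5015, 0.1094, 0.2418]
ee_rot: [-0.001, -0.045, 0.999, 0.0]
contact_force: [-0.1, 0.3, 0.2]
width: -0.0001
```

Run:
```python
from rig import manip
import cv2,numpy as np
s=manip.get_state();print(s["position"],s["ee_rot"],s["width"],s["qpos"].round(2))
im=manip.get_image("wrist");print(im["tool_from_camera"],im["fx"],im["cx"],im["cy"])
cv2.imwrite("pics/w1.png",im["color"][:,:,::-1])
```

```text
[0.50145545 0.10939511 0.24182581] [-8.90847712e-04 -4.47581375e-02  9.98997395e-01  3.46923840e-04] -6.602111019825461e-05 [ 0.08  0.18  1.63  0.    1.33 -1.58]
[[ 6.33565356e-04 -9.65572304e-01 -2.60134050e-01  6.70312066e-02]
 [ 9.99999350e-01  3.65248932e-04  1.07979210e-03 -1.73908630e-03]
 [-9.47603658e-04 -2.60134565e-01  9.65571908e-01 -1.32011814e-01]
 [ 0.00000000e+00  0.00000000e+00  0.00000000e+00  1.00000000e+00]] 292.5138001252175 261.6597745720072 187.55653676301006
```

View pics/w1.png

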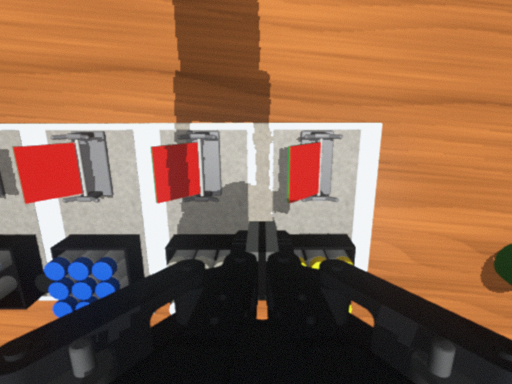

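The wrist view shows the fingers aligned with the lanes, over the gap between tags a (px 305,170) and b (px 185,165). Next I descend and look from the side.

>>> move_arm(series=[[[0,0,-0.028,0,0,0,0],[0,0,-0.028,0,0,0,0],[0,0,-0.028,0,0,0,0],[0,0,-0.028,0,0,0,0],[0,0,-0.028,0,0,0,0],[0,0,-0.022,0,0,0,0],[0,0,-0.01,0,0,0,0],[0,0,0,0,0,0,0],[0,0,0,0,0,0,0]]])

```text
clock: 2.82
position: [0.5021, 0.1098, 0.0707]
ee_rot: [0.0, -0.046, 0.999, 0.0]
contact_force: [-0.1, -0.2, 1.2]
width: 0.0001
```

Run:
```python
from rig import manip
import cv2,numpy as np
s=manip.get_state();print(s["position"])
im=manip.get_image("side")
cv2.imwrite("pics/s2.png",cv2.resize(im["color"][140:260,190:350,::-1],(800,600),interpolation=cv2.INTER_CUBIC))
```

```text
[0.50208827 0.10984149 0.07071432]
```

View pics/s2.png

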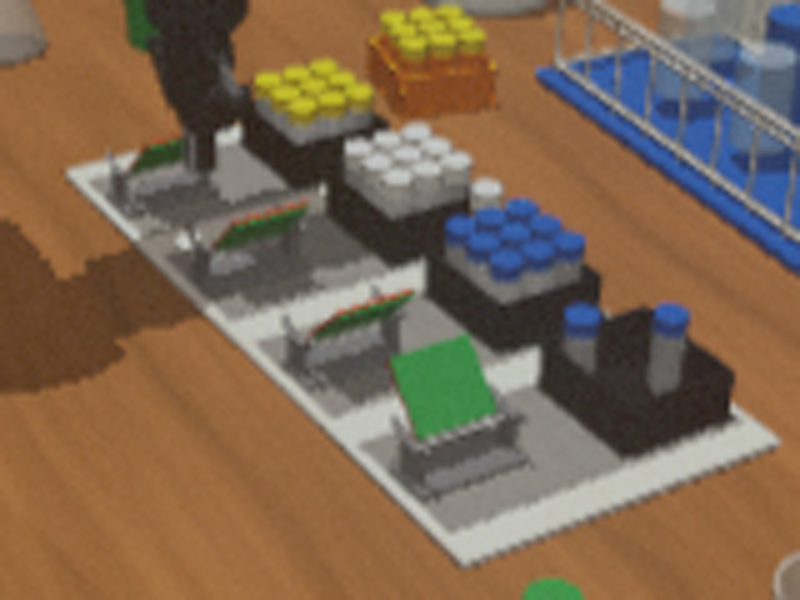

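>>> move_arm(series=[[[-0.0007,0.008,0,0,0,0,0],[-0.0007,0.008,0,0,0,0,0],[-0.0007,0.008,0,0,0,0,0],[-0.0007,0.008,0,0,0,0,0],[-0.0007,0.008,0,0,0,0,0],[-0.0007,0.008,0,0,0,0,0],[-0.0007,0.008,0,0,0,0,0],[-0.0007,0.008,0,0,0,0,0],[0,0,0,0,0,0,0],[0,0,0,0,0,0,0]]])

```text
clock: 3.7
position: [0.4964, 0.1737, 0.0702]
ee_rot: [-0.0, -0.046, 0.999, -0.0]
contact_force: [-0.8, 0.2, -0.0]
width: -0.0
```

Run:
```python
from rig import manip
import cv2,numpy as np
im=manip.get_image("side")
cv2.imwrite("pics/s3.png",cv2.resize(im["color"][140:260,190:350,::-1],(800,600),interpolation=cv2.INTER_CUBIC))
im=manip.get_image("wrist")
cv2.imwrite("pics/w3.png",im["color"][:,:,::-1])
```

```text
(no output)
```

View pics/s3.png

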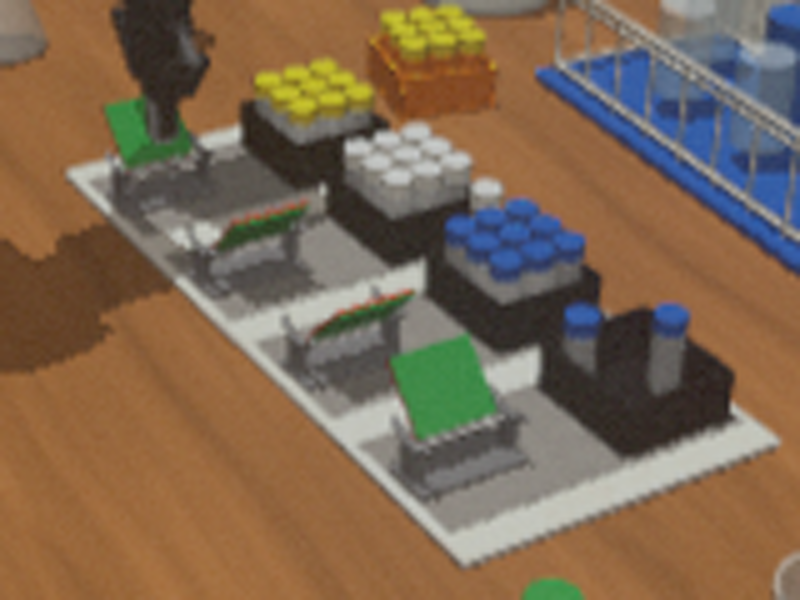

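View pics/w3.png

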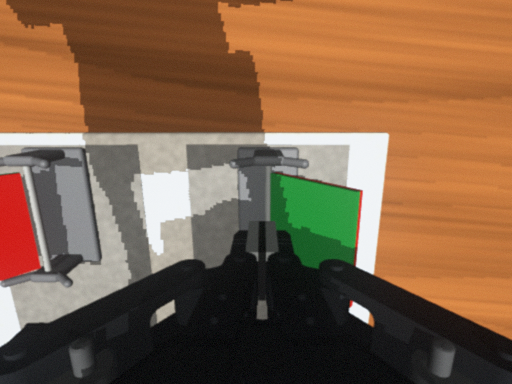

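Tag a now shows green (px 150,130 in the side crop). Next is tag b.

>>> move_arm(series=[[[0.0008,-0.008,0,0,0,0,0],[0,0,0.024,0,0,0,0],[0,0,0.024,0,0,0,0],[0,0,0.024,0,0,0,0],[0.0024,-0.028,0,0,0,0,0],[0.0024,-0.028,0,0,0,0,0],[0.0024,-0.028,0,0,0,0,0],[0.0024,-0.028,0,0,0,0,0],[0.0024,-0.028,0,0,0,0,0],[0.0024,-0.028,0,0,0,0,0],[0.0024,-0.028,0,0,0,0,0],[0,0,0,0,0,0,0],[0,0,-0.024,0,0,0,0],[0,0,-0.024,0,0,0,0],[0,0,-0.024,0,0,0,0],[0,0,0,0,0,0,0]]])

```text
clock: 5.13
position: [0.5104, -0.0308, 0.0666]
ee_rot: [-0.004, -0.045, 0.999, 0.001]
contact_force: [-1.6, -0.2, -0.7]
width: 0.0001
```

>>> move_arm(series=[[[-0.0007,0.008,0,0,0,0,0],[-0.0007,0.008,0,0,0,0,0],[-0.0007,0.008,0,0,0,0,0],[-0.0007,0.008,0,0,0,0,0],[-0.0007,0.008,0,0,0,0,0],[-0.0007,0.008,0,0,0,0,0],[-0.0007,0.008,0,0,0,0,0],[-0.0007,0.008,0,0,0,0,0],[0,0,0,0,0,0,0],[0,0,0,0,0,0,0]]])

```text
clock: 5.97
position: [0.5085, 0.0337, 0.0703]
ee_rot: [-0.0, -0.046, 0.999, -0.0]
contact_force: [-0.7, -0.1, -0.1]
width: 0.0001
```

Run:
```python
from rig import manip
import cv2,numpy as np
im=manip.get_image("side")
cv2.imwrite("pics/s4.png",cv2.resize(im["color"][140:260,190:350,::-1],(800,600),interpolation=cv2.INTER_CUBIC))
```

```text
(no output)
```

View pics/s4.png

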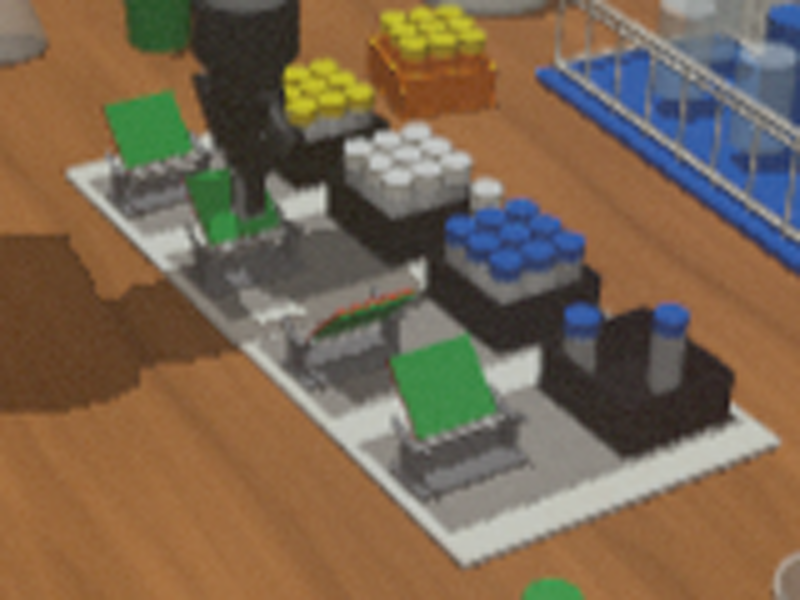

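Tag b shows green (px 215,205). Next I enter the narrower gap between c and d.

>>> move_arm(series=[[[0.0008,-0.008,0,0,0,0,0],[0,0,0.024,0,0,0,0],[0,0,0.024,0,0,0,0],[0,0,0.024,0,0,0,0],[0.0026,-0.0282,0,0,0,0,0],[0.0026,-0.0282,0,0,0,0,0],[0.0026,-0.0282,0,0,0,0,0],[0.0026,-0.0282,0,0,0,0,0],[0.0026,-0.0282,0,0,0,0,0],[0.0026,-0.0282,0,0,0,0,0],[0.0026,-0.0282,0,0,0,0,0],[0,0,0,0,0,0,0],[0,0,0,0,0,0,0],[0,0,0,0,0,0,0],[0,0,0,0,0,0,0]]])

```text
clock: 7.27
position: [0.527, -0.1716, 0.1422]
ee_rot: [-0.0, -0.045, 0.999, 0.0]
contact_force: [0.4, -0.4, -0.1]
width: 0.0004
```

Run:
```python
from rig import manip
import cv2,numpy as np
s=manip.get_state();print(s["position"],s["qpos"].round(2))
im=manip.get_image("wrist")
cv2.imwrite("pics/w5.png",im["color"][:,:,::-1])
```

```text
[ 0.52702101 -0.17163162  0.1421526 ] [-0.44  0.32  1.7   0.    1.12 -2.1 ]
```

View pics/w5.png

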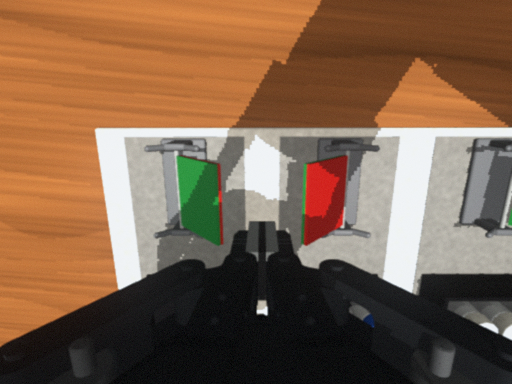

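The fingers are centred (px 262) between the tag edges at px 221 and 303. I go down and push c to the left.

>>> move_arm(series=[[[0,0,-0.024,0,0,0,0],[0,0,-0.024,0,0,0,0],[0,0,-0.024,0,0,0,0],[0,0,0,0,0,0,0],[-0.0007,0.0084,0,0,0,0,0],[-0.0007,0.0084,0,0,0,0,0],[-0.0007,0.0084,0,0,0,0,0],[-0.0007,0.0084,0,0,0,0,0],[-0.0007,0.0084,0,0,0,0,0],[-0.0007,0.0084,0,0,0,0,0],[-0.0007,0.0084,0,0,0,0,0],[-0.0007,0.0084,0,0,0,0,0],[0,0,0,0,0,0,0],[0,0,0,0,0,0,0]]])

```text
clock: 8.48
position: [0.5219, -0.1045, 0.0704]
ee_rot: [-0.0, -0.046, 0.999, -0.0]
contact_force: [0.0, -0.9, 0.1]
width: -0.0
```

Run:
```python
from rig import manip
import cv2,numpy as np
im=manip.get_image("side")
cv2.imwrite("pics/s6.png",cv2.resize(im["color"][140:260,190:350,::-1],(800,600),interpolation=cv2.INTER_CUBIC))
```

```text
(no output)
```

View pics/s6.png

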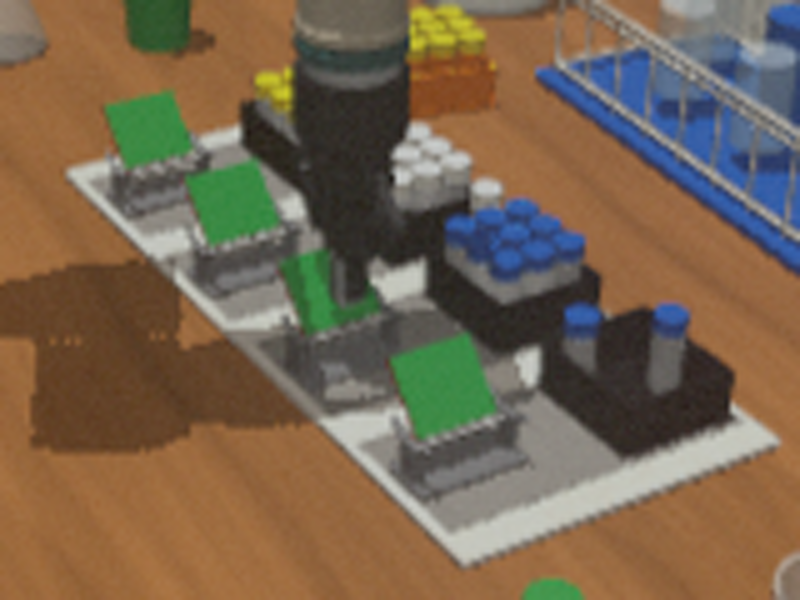

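Tag c shows green. From the same gap I now push d to the right.

>>> move_arm(series=[[[0.0015,-0.017,0,0,0,0,0],[0.0015,-0.017,0,0,0,0,0],[0.0015,-0.017,0,0,0,0,0],[0.0015,-0.017,0,0,0,0,0],[0.0007,-0.0082,0,0,0,0,0],[0.0007,-0.0082,0,0,0,0,0],[0.0007,-0.0082,0,0,0,0,0],[0.0007,-0.0082,0,0,0,0,0],[0.0007,-0.0082,0,0,0,0,0],[0.0007,-0.0082,0,0,0,0,0],[0.0007,-0.0082,0,0,0,0,0],[0.0007,-0.0082,0,0,0,0,0],[0,0,0,0,0,0,0],[0,0,0,0,0,0,0],[-0.001,0.01,0,0,0,0,0],[0,0,0.03,0,0,0,0],[0,0,0.03,0,0,0,0],[0,0,0.03,0,0,0,0],[0,0,0.03,0,0,0,0],[0,0,0,0,0,0,0]]])

```text
clock: 10.2
position: [0.5356, -0.2289, 0.1968]
ee_rot: [0.005, -0.046, 0.999, -0.003]
contact_force: [1.0, 0.1, 0.7]
width: 0.0001
```

>>> move_arm(series=[[[-0.02,0,0.02,0,0,0,0],[-0.02,0,0.02,0,0,0,0],[-0.02,0,0.02,0,0,0,0],[-0.02,0,0.01,0,0,0,0],[-0.02,0,0,0,0,0,0],[-0.02,0,0,0,0,0,0],[-0.02,0,0,0,0,0,0],[-0.02,0,0,0,0,0,0],[0,0,0,0,0,0,0],[0,0,0,0,0,0,0]]])

```text
clock: 11.03
position: [0.372, -0.2275, 0.2602]
ee_rot: [0.0, -0.045, 0.999, 0.0]
contact_force: [0.0, 0.1, -0.1]
width: -0.0001
```

Run:
```python
from rig import manip
import cv2,numpy as np
s=manip.get_state();print(s["position"],s["clock"])
im=manip.get_image("side")
a=cv2.resize(im["color"][140:260,190:350],(400,300),interpolation=cv2.INTER_CUBIC)
im=manip.get_image("top")
b=cv2.resize(im["color"][125:240,160:365],(535,300),interpolation=cv2.INTER_CUBIC)
z=np.zeros((600,535,3),np.uint8);z[:300,:400]=a;z[300:]=b
cv2.imwrite("pics/f7.png",z[:,:,::-1])
```

```text
[ 0.37201248 -0.22752622  0.26021739] 11.0333
```

View pics/f7.png

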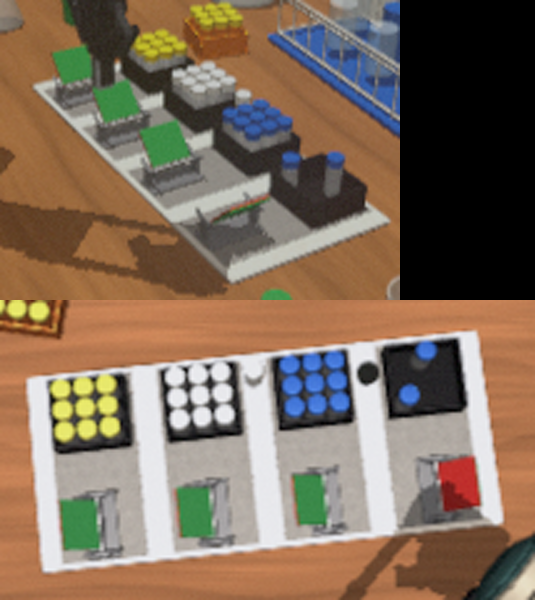

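The top view (lower half) shows green tags in front of the yellow, white and blue full bins (px 80,525; 195,510; 310,500) and a red tag in front of the two-vial bin (px 460,483). The bins, spare vial and stopper have not moved, and the arm is clear.

```bash
python3 -c "
from rig import manip
print(manip.sign_off())"
```

```text
the job is handed in; nothing more can be done
None
```

All four tags were wrong, and I pushed each one over with the closed fingertips. The tags at the full yellow, white and blue bins now show green, and the tag at the two-vial bin shows red.

The last top and side pictures, taken at about 11 s, confirmed all four. They also showed the bins, spare vial and stopper where they had been, and the arm clear with almost no force on it. The highest force I read between moves was about 2 N. No check failed or disagreed.

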